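# Unstack the supplies into their holders

### The arm

A 7-joint arm with a two-finger parallel gripper is mounted at the origin on a cart in front of the work surface, level with it; the furniture and walls round the work are solid. World frame = base frame: x ahead of the robot, y to its left, z up, the work surface at z = 0. Lengths are in m, angles in degrees, forces in N, time in s.
With the tool pointing down it reaches from about 0.425 to 0.875 m from the base axis. Payload 4.7 kg.
Tool frame: the origin (TCP) lies between the finger pads; the fingertips stand 8 mm ahead of it and the grasp point (between the pads) lies 11 mm behind it; z points along the fingers, y is the line along which they close (so a half turn about z gives the same grasp; the last joint's range is limited). The gripper opens to 87 mm and grips with 3 to 60 N. Pads are 19 mm wide; open, the fingers measure 117 mm over their backs; the gripper's body (75 mm by 190 mm) begins 51 mm behind the grasp point.
Start: joints at [0.808, 18.392, -4.016, 83.108, 1.295, 78.541, -3.26], TCP at [0.65, -0, 0.231] pointing down, gripper open.
Joint ranges: [-163.93, 163.93], [-17.29, 119.83], [-79.2, 71.16], [3.27, 140.29], [-89.18, 269.18], [5.43, 117.66], [-154.24, 154.24]. Speed limits (degrees/s): [147.25, 147.25, 180, 180, 180, 180, 180].

### API

Orientations are given as [roll, pitch, yaw] about the fixed x, y, z axes, in that order (R = Rz(yaw) Ry(pitch) Rx(roll)).
In Python, from cell import env, viewer gives the robot as it stands. The module is installed in compiled form; this text tells all that it offers.
- The arm moves only by the tool arm_command, never from a script. Its argument "series" is a list of rows, each a list of 2 entries, a list of its own where there are three numbers: the shift along the tool's x, y, z in mm, then the turn about the tool's z in rad. A call has exactly 5 rows; each row is the pose to reach, as a shift and turn from the pose commanded when the call began, along the tool's axes at that moment; what a row does not reach only later rows make up. A row lasts 1/10 s, in which the tool goes at most 50 mm and 8.59 degrees, less where a joint would pass 70% of its speed; a pose out of reach is approached as far as the arm can. A call with a gripper value outside its range is refused whole. "grip" is the gripper command: -1 is fully open, 1 is shut, values between are in proportion, set as the call begins (left out, the last holds). The fingers move at their own pace and stop on an object; "grip_force" is the grip in N (left out, the last holds). Time passes only in rows, so rows that repeat a pose let the fingers close, or fill a call up. It gives the time, the measured TCP pose, the force, the opening and the grip force at its end, in the units of the state.
- env.get_obs(): the state, without advancing time (a new reading comes with each control period).
- viewer.read_camera(name): name is "scene" or "side" or "wrist"; returns (picture, depth): 420x560x3 uint8, blue, green, red; 420x560 float32, m along the optical axis (not along the pixel's ray), 0 where there is no reading.
- viewer.calibration(name): a dict with "K" (3x3 intrinsics, pixels), "T" (4x4, takes a point from camera to world coordinates); the wrist camera has in their place "hand_eye" (4x4, takes a point from camera to tool coordinates, whose origin is the TCP and whose axes are the flange's). Camera axes: x right, y up, looking along -z (the intrinsics and any distortion apply to the point x, -y, -z); pixel columns grow to the right and rows downward; lengths in m; the calibration is good to about 2 mm. A picture is of the moment at which its call begins: read the wrist's pose just before it. calibration takes no time and is no camera call.
- env.sign_off(): hands the job in; it is judged then, once.
The state is a dict: "time_s": time; "qpos": joint angles; "joint_velocities": joint speeds; "effort": joint torques, N m; "tool_pos": TCP position; "tool_rot": TCP orientation; "force": force on the tool from outside, world axes, zero at the start; "wrist_torque": the same for the moment, N m; "grip_width": finger opening in m; "grasp_force": force on a finger pad.
Only numpy, scipy, OpenCV 4.12 (cv2) and the standard library are available. Lean on these libraries where they do the work, as an engineer would, in place of code of your own. Each camera call takes 0.05 s, during which the arm holds its last target. There are 200 camera calls.

### The job

Take the stack of supplies apart from the top down, one thing at a time, and put each into the grey holder made for its size: the larger jar into the large round holder, the small vial into the small round one, then the short carton into the short tray and last the long carton into the long tray. Leave each carton where it is until what stands on it has been put away, set everything flat on the floor of its holder and upright as it stood, and do not disturb the tube rack or the funnel.

Things in the scene. Friction and masses are not known exactly. Their poses are not given: they have to be found in the camera images.
- jar: White screw-top jar, 51 mm across and 75 mm tall, standing on one end of the short carton (the larger of the two round things). Origin at the centre of its underside, z up.
- vial: Small pale vial with a white screw cap, 35 mm across and 50 mm tall, standing on the other end of the short carton; about 57 mm between the centres of jar and vial. Origin at the centre of its underside, z up.
- slip_carton: Shorter carton (white with an orange edge), 50 mm wide (its x) by 110 mm long (its y), 36 mm high, 0.09 kg, lying on the long carton with its length nearly along it. Closed and solid. Origin at the centre of its underside, z up.
- film_carton: Longer carton (white with a green edge), 60 mm wide (its x) by 140 mm long (its y), 50 mm high, 0.2 kg, at the bottom of the stack on the table. Closed and solid. Origin at the centre of its underside, z up.
- well_large: Large round grey holder for the jar, fixed to the table: inside 72 mm across, rim 11 mm above the table, inner floor 3 mm above the table, wall 3 mm, a flat foot 88 mm across. Origin at the centre of its underside, on the table.
- well_small: Small round grey holder for the vial, fixed to the table: inside 50 mm across, rim 11 mm above the table, inner floor 3 mm above the table, wall 3 mm, a flat foot 66 mm across. Origin at the centre of its underside, on the table.
- tray_short: Short grey open tray for the shorter carton, fixed to the table: inside 70 mm (its x) by 130 mm (its y), rim 11 mm above the table, inner floor 3 mm above the table, wall 3 mm; small blank label holder on one long side. Origin at the centre of its underside, on the table.
- tray_long: Long grey open tray for the longer carton, fixed to the table: inside 80 mm (its x) by 160 mm (its y), rim 11 mm above the table, inner floor 3 mm above the table, wall 3 mm; small blank label holder on one long side. Origin at the centre of its underside, on the table.
- tube_stand: Green rack of sample tubes, 55 x 150 x 46 mm, left of the work, a bystander to be left alone. Origin at the centre of its underside.
- funnel: White funnel standing mouth down, 63 mm across and 75 mm tall, the nearer of two at the far left (the other is fixed); a bystander to be left alone. Origin at the centre of its underside.
There are look-alikes about, which are no part of the job. Several things have the shape of the vial; the one meant has the colours described above.

How it is judged:
By the outcome, as a careful person would: the job done as asked, in the order asked, and still so for the second after the job is handed in, with the robot touching nothing.
It also fails if it takes over 104 s, if anything falls off the work surface, if the arm or the gripper's body presses on something with over 40 N, if the wrist force passes 120 N, or if a joint passes its speed limit or range.

## Working session

There is one attempt and no reset: what is moved stays moved. The work goes in short steps, Python scripts to look and compute and a tool call to move; the robot and the scene stay as the last step left them, time stands still between calls to the robot, and variables do not carry over. Pictures are saved under pics/ and viewed, at most 14 in all, crops included, and the job is handed in when it is done.

Besides the shell and the picture viewer there is one more tool, called after "Request:" by a JSON object that holds its "fn" and its "kwargs". arm_command: Moves the arm, as the interface text tells. Its arguments: {"type":"object","properties":{"series":{"type":"array"},"grip":{"type":"number"},"grip_force":{"type":"number"}},"required":["series"]}

```bash
mkdir -p pics; python3 - <<'E'
from cell import env, viewer
import cv2,numpy as np
o=env.get_obs();print(o['time_s'],o['tool_pos'],o['tool_rot'],o['grip_width'])
for n in ['scene','side','wrist']:
    p,d=viewer.read_camera(n);c=viewer.calibration(n);print(n,{k:np.round(v,4).tolist() if not isinstance(v,str) else v for k,v in c.items()})
    cv2.imwrite(f'pics/{n}0.png',p);np.save(f'{n}0.npy',d)
E
```

```text
0.0 [ 6.49480204e-01 -4.28806519e-05  2.29470116e-01] [-1.79893131e+02  6.56958389e-03  9.00036381e+01] 0.08729441623371371
scene {'K': [[464.0283, 0.0, 275.6022], [0.0, 464.0283, 207.2279], [0.0, 0.0, 1.0]], 'T': [[0.6997, 0.3503, -0.6226, -0.4628], [-0.7144, 0.3381, -0.6126, -0.8354], [-0.0041, 0.8735, 0.4869, 0.854], [0.0, 0.0, 0.0, 1.0]]}
side {'K': [[476.9204, 0.0, 275.0844], [0.0, 476.9204, 209.6358], [0.0, 0.0, 1.0]], 'T': [[0.9049, 0.2545, -0.3412, 0.1256], [-0.4253, 0.5715, -0.7018, -0.7483], [0.0163, 0.7802, 0.6254, 0.9078], [0.0, 0.0, 0.0, 1.0]]}
wrist {'K': [[376.2447, 0.0, 275.9223], [0.0, 376.2447, 213.0031], [0.0, 0.0, 1.0]], 'hand_eye': [[0.0005, 0.9576, 0.2882, 0.08], [1.0, -0.0006, 0.0003, 0.0017], [0.0004, 0.2882, -0.9576, -0.1539], [0.0, 0.0, 0.0, 1.0]]}
```

View pictures.

View pics/scene0.png

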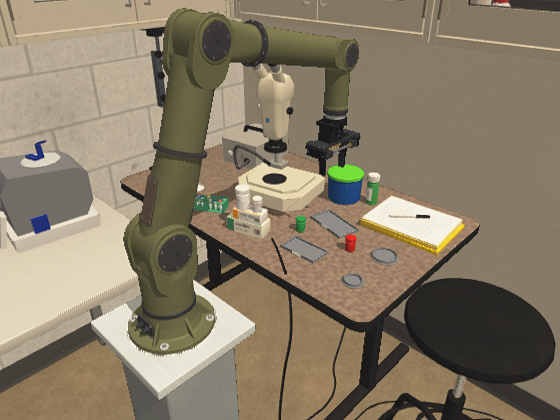

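View pics/side0.png

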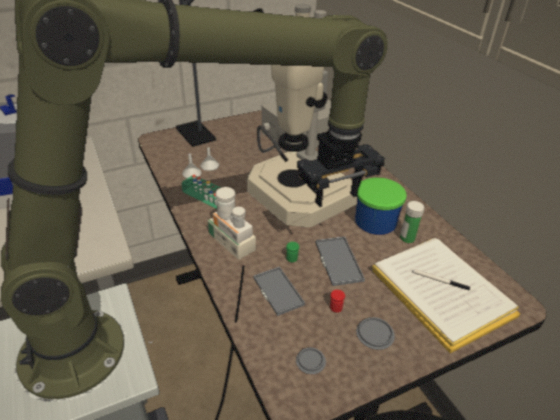

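View pics/wrist0.png

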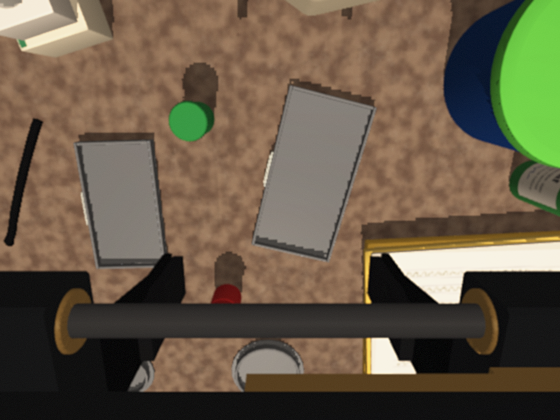

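```bash
cat > h.py <<'E'
from cell import env, viewer
import cv2,numpy as np
from scipy.spatial.transform import Rotation as R
def toolT(o):
    T=np.eye(4);T[:3,:3]=R.from_euler('xyz',o['tool_rot'],degrees=True).as_matrix();T[:3,3]=o['tool_pos'];return T
def cam(n,o):
    c=viewer.calibration(n);return np.array(c['K']),(toolT(o)@c['hand_eye'] if n=='wrist' else np.array(c['T']))
def cast(K,T,uv,z):
    uv=np.atleast_2d(np.float64(uv));d=np.c_[(uv[:,0]-K[0,2])/K[0,0],-(uv[:,1]-K[1,2])/K[1,1],-np.ones(len(uv))]@T[:3,:3].T
    return T[:3,3]+d*((z-T[2,3])/d[:,2])[:,None]
def proj(K,T,P):
    q=(np.atleast_2d(P)-T[:3,3])@T[:3,:3];return np.c_[K[0,0]*q[:,0]/-q[:,2]+K[0,2],-K[1,1]*q[:,1]/-q[:,2]+K[1,2]]
def shot(n,f=None):
    o=env.get_obs();p,d=viewer.read_camera(n);K,T=cam(n,o)
    if f:cv2.imwrite('pics/'+f,p)
    return p,d,K,T
def regions(p,m,amin=60):
    m=cv2.morphologyEx(m.astype(np.uint8)*255,cv2.MORPH_OPEN,np.ones((3,3)))
    return [c for c in cv2.findContours(m,cv2.RETR_EXTERNAL,cv2.CHAIN_APPROX_NONE)[0] if cv2.contourArea(c)>amin]
def grey(p):
    h=cv2.cvtColor(p,cv2.COLOR_BGR2HSV);return (h[...,1]<38)&(h[...,2]>70)&(h[...,2]<175)
def go(o,P,yaw=None):
    """shift in the tool axes (mm) to world point P"""
    s=toolT(o)[:3,:3].T@(np.array(P)-o['tool_pos'])*1000
    return np.round(s,1)
E
python3 - <<'E'
from h import *
o=env.get_obs()
for n in ['side','wrist','scene']:
    p=cv2.imread(f'pics/{n}0.png');K,T=cam(n,o)
    for c in regions(p,grey(p),100):
        w=cast(K,T,c[:,0],0.007)[:,:2]
        if w[:,0].min()<.3 or w[:,0].max()>1.1 or abs(w[:,1]).max()>.6: continue
        r=cv2.minAreaRect((w*1000).astype(np.float32))
        if max(r[1])<220: print(n,cv2.boundingRect(c),np.round(r[0]),np.round(r[1]),round(r[2],1))
E
```

```text
side (296, 348, 30, 26) [ 465. -241.] [62. 63.] 65.4
side (357, 318, 37, 31) [ 634. -239.] [83. 84.] 65.5
side (254, 267, 50, 48) [487. -29.] [ 80. 142.] 2.0
side (316, 237, 48, 48) [681.   1.] [173.  89.] 76.3
side (228, 215, 16, 13) [494. 264.] [36. 68.] 7.1
wrist (131, 361, 23, 31) [ 493. -239.] [45. 21.] 62.3
wrist (232, 348, 71, 38) [ 638. -221.] [85. 44.] 14.1
wrist (75, 140, 89, 120) [491. -23.] [ 75. 128.] 1.8
wrist (253, 86, 121, 171) [685.   5.] [163.  84.] 76.1
scene (342, 273, 22, 15) [ 464. -238.] [67. 57.] 65.9
scene (372, 248, 26, 17) [ 634. -236.] [91. 77.] 34.1
scene (283, 237, 44, 25) [489. -26.] [ 81. 142.] 3.6
scene (313, 211, 45, 25) [680.   3.] [173.  85.] 77.4
```

```bash
python3 - <<'E'
import cv2
p=cv2.imread('pics/side0.png');a=cv2.resize(p[150:270,160:300],None,fx=4,fy=4,interpolation=2)
b=cv2.imread('pics/scene0.png')[175:250,185:325];b=cv2.resize(b,None,fx=1.6*2.5,fy=4,interpolation=2)
cv2.imwrite('pics/crop1.png',a);cv2.imwrite('pics/crop2.png',b)
E
```

```text
(no output)
```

View pics/crop1.png

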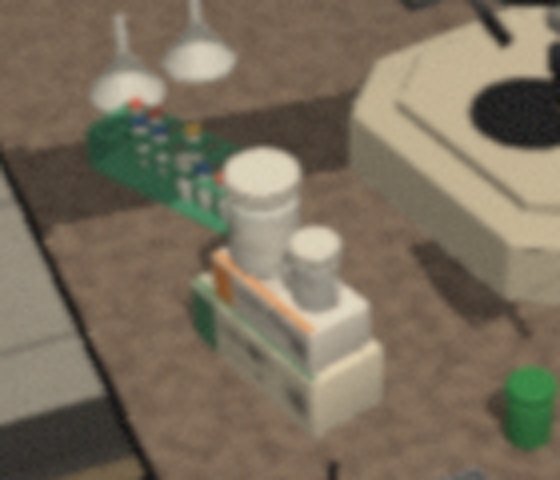

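```bash
python3 - <<'E'
from h import *
o=env.get_obs();K,T=cam('side',o)
print('jar',cast(K,T,[225.5,193.7],.161),'vial',cast(K,T,[238.5,211],.136),'carton bottom corner',cast(K,T,[240,258.5],0),'green-vial',cast(K,T,[292,245],.05),'rack',cast(K,T,[[183,190],[217,206],[188,180]],.046))
print('red',cast(K,T,[337,294],.05))
E
```

```text
jar [[0.44323078 0.20243111 0.161     ]] vial [[0.4582639  0.15106638 0.136     ]] carton bottom corner [[0.44495937 0.11843135 0.        ]] green-vial [[0.57094935 0.06137358 0.05      ]] rack [[0.38129753 0.41846926 0.046     ]
 [0.44862916 0.30287119 0.046     ]
 [0.41061609 0.46290813 0.046     ]]
red [[ 0.59170063 -0.1336208   0.05      ]]
```

Request:
{"fn": "arm_command", "kwargs": {"series": [[[24,-40,-4],0],[[48,-80,-8],0],[[72,-120,-12],0],[[96,-160,-16],0],[[120,-200,-20],0]], "grip": -1}}

```text
time_s: 0.65
tool_pos: [0.4481, 0.1208, 0.2503]
tool_rot: [-180.0, 0.0, 90.0]
force: [-1.0, 0.3, 0.4]
grip_width: 0.0867
grasp_force: 0.0
```

Request:
{"fn": "arm_command", "kwargs": {"series": [[[0,0,0],0],[[0,0,0],0],[[0,0,0],0],[[0,0,0],0],[[0,0,0],0]]}}

```text
time_s: 1.15
tool_pos: [0.4506, 0.1192, 0.2501]
tool_rot: [-179.9, 0.0, 89.9]
force: [0.0, 0.6, 0.4]
grip_width: 0.0866
grasp_force: 0.0
```

```bash
python3 - <<'E'
from h import *
p,d,K,T=shot('wrist','w1.png');np.save('w1.npy',d);np.save('w1T.npy',T);o=env.get_obs();print(o['tool_pos'],o['tool_rot'])
E
```

```text
[0.45053516 0.11935225 0.25015299] [-1.79953323e+02  1.37414960e-03  8.99163264e+01]
```

View pics/w1.png

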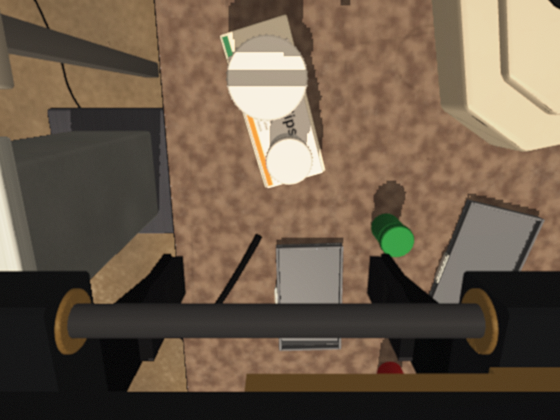

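```bash
python3 - <<'E'
from h import *
p=cv2.imread('pics/w1.png');d=np.load('w1.npy');T=np.load('w1T.npy');K=viewer.calibration('wrist')['K']
g=cv2.medianBlur(cv2.cvtColor(p,cv2.COLOR_BGR2GRAY),5)
for (x0,y0,x1,y1),r,z,n in [((215,20,330,135),(32,46),.161,'jar'),((255,125,330,195),(17,28),.136,'vial')]:
    c=cv2.HoughCircles(g[y0:y1,x0:x1],cv2.HOUGH_GRADIENT,1.5,100,param1=100,param2=12,minRadius=r[0],maxRadius=r[1])[0][0]
    u=c[0]+x0,c[1]+y0;w=cast(K,T,[u,(u[0]+c[2],u[1]),(u[0]-c[2],u[1])],z)
    dd=d[int(u[1])-5:int(u[1])+6,int(u[0])-5:int(u[0])+6];zz=[]
    q=np.array([(u[0]-K[0,2])/K[0,0],-(u[1]-K[1,2])/K[1,1],-1])*np.median(dd)
    print(n,u,c[2],w[0],'diam',w[1,0]-w[2,0],'depthpt',T[:3,:3]@q+T[:3,3])
# short carton orange edge direction (top z=.086)
h=cv2.cvtColor(p,cv2.COLOR_BGR2HSV);m=(h[...,0]>5)&(h[...,0]<22)&(h[...,1]>130)&(h[...,2]>120);m[:,:220]=0;m[:,330:]=0;m[200:]=0
for c in regions(p,m,20):
    w=cast(K,T,c[:,0],.086)[:,:2]*1000;r=cv2.minAreaRect(w.astype(np.float32));print('orange',cv2.boundingRect(c),r)
print('corners short front', cast(K,T,[[267,187],[324,170]],.086)[:,:2])
print('corners long far', cast(K,T,[[222,36],[288,16]],.05)[:,:2])
E
```

```text
jar (np.float32(266.75), np.float32(79.25)) 39.95 [0.44676531 0.2111712  0.161     ] diam 0.04868233835068703 depthpt [0.4467614  0.21117911 0.1608394 ]
vial (np.float32(288.75), np.float32(161.75)) 22.1 [0.46142111 0.15677422 0.136     ] diam 0.0315797948779451 depthpt [0.46142671 0.15674706 0.13582851]
orange (248, 117, 24, 68) ((438.7718200683594, 157.69775390625), (3.7379794120788574, 59.02953338623047), 16.20257568359375)
corners short front [[0.44443792 0.12697302]
 [0.49318622 0.14176754]]
corners long far [[0.40583424 0.2518067 ]
 [0.46252064 0.26725642]]
```

Request:
{"fn": "arm_command", "kwargs": {"series": [[[30,-1,0],-0.1],[[60,-2,0],-0.2],[[91,-3,0],-0.28],[[91,-3,0],-0.28],[[91,-3,0],-0.28]]}}

```text
time_s: 1.7
tool_pos: [0.4471, 0.2111, 0.2502]
tool_rot: [-179.9, 0.0, 106.1]
force: [0.1, -1.2, 1.3]
grip_width: 0.0871
grasp_force: 0.0
```

```bash
python3 - <<'E'
from h import *
o=env.get_obs();print(o['tool_pos'],o['tool_rot'],go(o,[.4468,.2112,.114]))
E
```

```text
[0.44713482 0.21107453 0.25015107] [-1.79949508e+02  2.09317711e-02  1.06067270e+02] [  0.3  -0.2 136.2]
```

Well aligned; descend, close, lift a little.

Request:
{"fn": "arm_command", "kwargs": {"series": [[[0,0,35],0],[[0,0,70],0],[[0,0,105],0],[[0,0,128],0],[[0,0,136],0]]}}

```text
time_s: 2.2
tool_pos: [0.4458, 0.2085, 0.1118]
tool_rot: [-179.7, 0.1, 105.9]
force: [-0.8, -1.2, -0.4]
grip_width: 0.0869
grasp_force: 0.0
```

Request:
{"fn": "arm_command", "kwargs": {"series": [[[0,0,0],0],[[0,0,0],0],[[0,0,0],0],[[0,0,0],0],[[0,0,0],0]], "grip": 1, "grip_force": 20}}

```text
time_s: 2.7
tool_pos: [0.4475, 0.2112, 0.1154]
tool_rot: [179.9, -0.0, 106.0]
force: [0.2, 0.5, 0.3]
grip_width: 0.0551
grasp_force: 0.1
```

Request:
{"fn": "arm_command", "kwargs": {"series": [[[0,0,0],0],[[0,0,0],0],[[0,0,-2],0],[[0,0,-5],0],[[0,0,-10],0]]}}

```text
time_s: 3.2
tool_pos: [0.4466, 0.2108, 0.1243]
tool_rot: [-179.9, 0.0, 106.0]
force: [0.0, 0.8, -0.9]
grip_width: 0.0493
grasp_force: 20.0
```

Request:
{"fn": "arm_command", "kwargs": {"series": [[[0,0,-25],0],[[0,0,-55],0],[[0,0,-85],0],[[0,0,-105],0],[[0,0,-115],0]]}}

```text
time_s: 3.7
tool_pos: [0.4478, 0.2114, 0.242]
tool_rot: [179.8, -0.0, 106.0]
force: [0.4, 0.9, -0.7]
grip_width: 0.0488
grasp_force: 20.0
```

Request:
{"fn": "arm_command", "kwargs": {"series": [[[-15,2,0],0],[[-40,5,0],0],[[-75,9,0],0],[[-115,13,0],0],[[-155,18,0],0]]}}

```text
time_s: 4.2
tool_pos: [0.507, 0.0657, 0.2389]
tool_rot: [-179.9, 0.0, 106.1]
force: [-0.6, 0.2, -1.5]
grip_width: 0.0487
grasp_force: 20.0
```

Request:
{"fn": "arm_command", "kwargs": {"series": [[[-40,5,0],0],[[-80,9,0],0],[[-120,14,0],0],[[-160,18,0],0],[[-195,22,0],0]]}}

```text
time_s: 4.7
tool_pos: [0.5821, -0.1166, 0.2386]
tool_rot: [-179.9, -0.0, 106.0]
force: [1.5, -0.3, -1.7]
grip_width: 0.049
grasp_force: 20.0
```

Request:
{"fn": "arm_command", "kwargs": {"series": [[[-40,5,0],0],[[-75,9,0],0],[[-105,12,0],0],[[-125,14,0],0],[[-133,15,0],0]]}}

```text
time_s: 5.2
tool_pos: [0.6328, -0.2408, 0.238]
tool_rot: [-179.9, 0.0, 105.9]
force: [-0.7, 0.5, -1.6]
grip_width: 0.0492
grasp_force: 20.0
```

```bash
python3 - <<'E'
from h import *
p,d,K,T=shot('wrist','w2.png');o=env.get_obs()
for c in regions(p,grey(p),100):
    w=cast(K,T,c[:,0],.007)[:,:2]*1000;r=cv2.minAreaRect(w.astype(np.float32))
    if 30<max(r[1])<220: print(cv2.boundingRect(c),np.round(r[0]),np.round(r[1]),round(r[2],1))
print(o['tool_pos'],o['tool_rot'],o['grip_width'],go(o,[.634,-.238,.032]))
E
```

```text
(243, 138, 82, 77) [ 641. -236.] [84. 80.] 14.4
(90, 103, 64, 60) [ 470. -239.] [57. 63.] 69.2
(334, 0, 86, 47) [682. -74.] [78. 39.] 15.8
[ 0.63300166 -0.24076377  0.238089  ] [-1.79882219e+02  1.72819498e-02  1.05864231e+02] 0.04899960906362254 [  2.4   2.1 206.1]
```

View pics/w2.png

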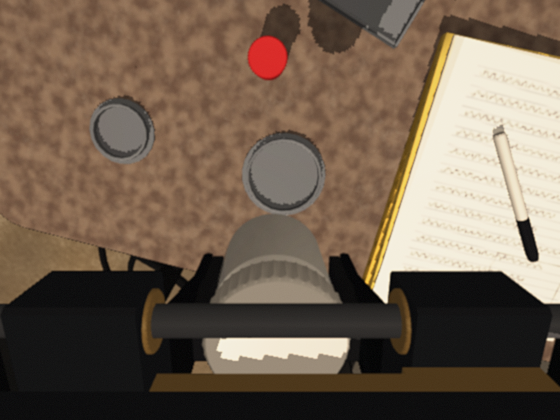

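Request:
{"fn": "arm_command", "kwargs": {"series": [[[0,4,40],0],[[0,4,85],0],[[0,4,130],0],[[0,4,165],0],[[0,4,185],0]]}}

```text
time_s: 5.75
tool_pos: [0.6348, -0.2338, 0.0503]
tool_rot: [-179.7, -0.3, 106.2]
force: [0.0, -0.2, -1.5]
grip_width: 0.0494
grasp_force: 20.0
```

Request:
{"fn": "arm_command", "kwargs": {"series": [[[0,0,1],0],[[0,0,2],0],[[0,0,4],0],[[0,0,6],0],[[0,0,8],0]]}}

```text
time_s: 6.25
tool_pos: [0.638, -0.2371, 0.0479]
tool_rot: [179.9, 0.1, 106.0]
force: [1.0, -0.1, -0.6]
grip_width: 0.049
grasp_force: 20.0
```

```bash
python3 - <<'E'
from h import *
o=env.get_obs();print(o['tool_pos'],o['force'])
p,d,K,T=shot('side');q=shot('wrist')[0]
a=cv2.resize(p[250:370,310:450],(560,480),interpolation=2);b=cv2.resize(q[150:400,140:420],(540,480))[:, :240*2]
cv2.imwrite('pics/c3.png',a)
E
```

```text
[ 0.63801577 -0.23709778  0.04791972] [ 0.99172962 -0.14407939 -0.55546075]
```

View pics/c3.png

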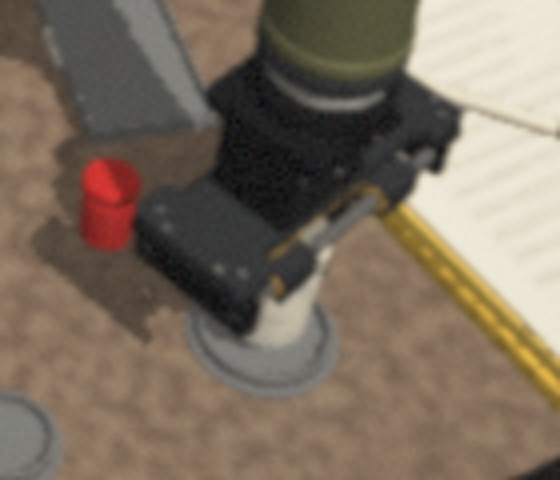

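```bash
python3 - <<'E'
from h import *
o=env.get_obs()
for n in ['side','scene']:
    K,T=cam(n,o);print(n,proj(K,T,[[.638,-.237,.019],[.634,-.238,.003]]))
p,d,K,T=shot('scene');cv2.imwrite('pics/c4.png',cv2.resize(p[210:290,320:430],(770,560),interpolation=2))
p=cv2.imread('pics/side0.png');K,T=cam('side',o)
# ring ellipse in side0 using floor/rim dark edge
for n in ['side','scene']:
    p=cv2.imread(f'pics/{n}0.png');K,T=cam(n,o)
    for c in regions(p,grey(p),100):
        x,y,w,h=cv2.boundingRect(c)
        e=cv2.fitEllipse(c) if len(c)>5 else None
        if (n,x) in [('side',296),('side',357),('scene',342),('scene',372)]: print(n,(x,y,w,h),e, cast(K,T,e[0],.003))
E
```

```text
side [[376.49225957 328.18382705]
 [374.25687787 333.44190288]]
scene [[385.71898315 252.199212  ]
 [384.72576385 257.03902273]]
side (296, 348, 30, 26) ((310.4772644042969, 360.56158447265625), (25.047975540161133, 28.62447738647461), 103.60332489013672) [[ 0.46610004 -0.23993611  0.003     ]]
side (357, 318, 37, 31) ((375.0792541503906, 333.0910339355469), (29.40690803527832, 37.51050567626953), 111.80990600585938) [[ 0.63629069 -0.23797084  0.003     ]]
scene (342, 273, 22, 15) ((352.7396545410156, 280.31561279296875), (13.656970024108887, 20.146484375), 107.9367904663086) [[ 0.46804515 -0.2356547   0.003     ]]
scene (372, 248, 26, 17) ((384.2459411621094, 256.0742492675781), (15.434366226196289, 25.824342727661133), 104.63367462158203) [[ 0.63745039 -0.2340084   0.003     ]]
```

View pics/c4.png

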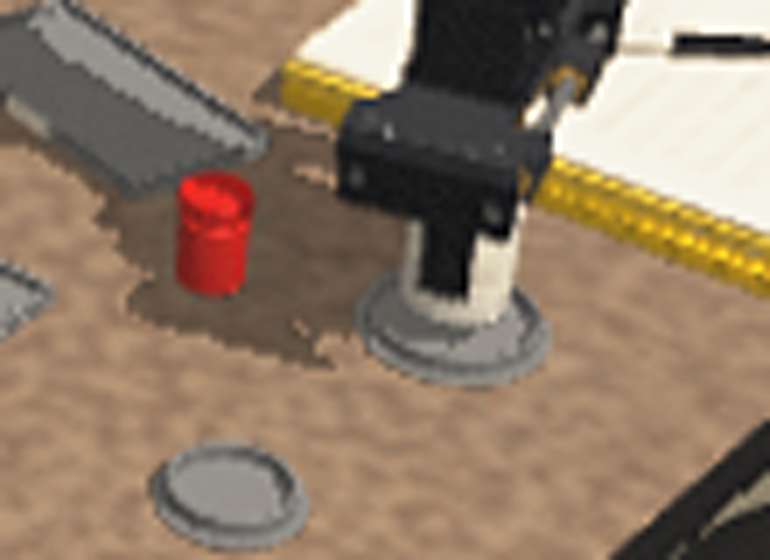

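Request:
{"fn": "arm_command", "kwargs": {"series": [[[3,-2,3],0],[[3,-2,7],0],[[3,-2,10],0],[[3,-2,12],0],[[3,-2,13],0]]}}

```text
time_s: 6.9
tool_pos: [0.6343, -0.2345, 0.0331]
tool_rot: [-180.0, -0.0, 106.0]
force: [0.7, -0.3, -1.6]
grip_width: 0.0492
grasp_force: 20.0
```

Request:
{"fn": "arm_command", "kwargs": {"series": [[[0,0,1],0],[[0,0,2],0],[[0,0,3],0],[[0,0,3],0],[[0,0,3],0]]}}

```text
time_s: 7.4
tool_pos: [0.6346, -0.2348, 0.032]
tool_rot: [180.0, 0.0, 106.0]
force: [-3.3, 1.1, 5.5]
grip_width: 0.0491
grasp_force: 20.0
```

Request:
{"fn": "arm_command", "kwargs": {"series": [[[0,0,-1],0],[[0,0,-1],0],[[0,0,-1],0],[[0,0,-1],0],[[0,0,-1],0]], "grip": -1}}

```text
time_s: 7.9
tool_pos: [0.6345, -0.2345, 0.0314]
tool_rot: [-180.0, -0.0, 106.0]
force: [0.4, -0.1, 1.5]
grip_width: 0.081
grasp_force: 0.0
```

Request:
{"fn": "arm_command", "kwargs": {"series": [[[0,0,-15],0],[[0,0,-50],0],[[0,0,-95],0],[[0,0,-140],0],[[0,0,-185],0]]}}

```text
time_s: 8.4
tool_pos: [0.6343, -0.2346, 0.2198]
tool_rot: [179.9, 0.0, 106.0]
force: [0.8, -1.0, -0.0]
grip_width: 0.0866
grasp_force: 0.0
```

```bash
python3 - <<'E'
from h import *
o=env.get_obs();print(o['tool_pos'],o['tool_rot'],go(o,[.42,.06,.25]))
p,d,K,T=shot('side');cv2.imwrite('pics/c5.png',cv2.resize(p[250:370,310:450],(560,480),interpolation=2))
E
```

```text
[ 0.63433697 -0.2345875   0.21981367] [1.79932309e+02 4.61352421e-02 1.06039543e+02] [ 342.3 -124.6  -30.6]
```

View pics/c5.png

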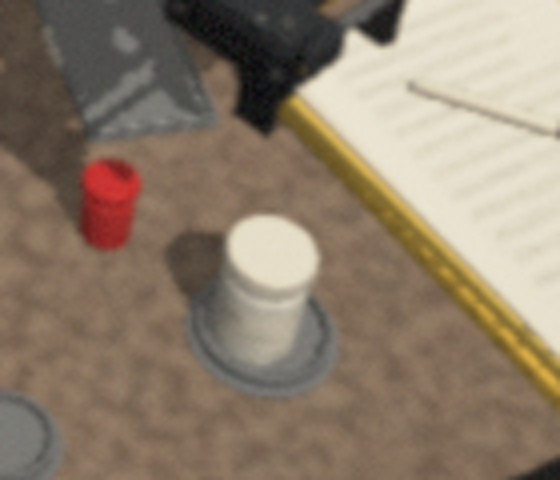

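Request:
{"fn": "arm_command", "kwargs": {"series": [[[20,-3,-10],0],[[50,-9,-20],0],[[90,-16,-30],0],[[130,-23,-30],0],[[170,-30,-30],0]]}}

```text
time_s: 8.95
tool_pos: [0.5582, -0.0783, 0.2481]
tool_rot: [179.9, 0.1, 106.0]
force: [1.2, 0.4, 0.4]
grip_width: 0.0868
grasp_force: 0.0
```

Request:
{"fn": "arm_command", "kwargs": {"series": [[[40,-8,0],0],[[80,-15,0],0],[[115,-21,0],0],[[140,-26,0],0],[[154,-28,0],0]]}}

```text
time_s: 9.45
tool_pos: [0.4883, 0.0631, 0.2477]
tool_rot: [179.9, 0.0, 106.2]
force: [0.4, -0.0, 0.2]
grip_width: 0.0871
grasp_force: 0.0
```

Request:
{"fn": "arm_command", "kwargs": {"series": [[[0,0,0],0],[[0,0,0],0],[[0,0,0],0],[[0,0,0],0],[[0,0,0],0]]}}

```text
time_s: 9.95
tool_pos: [0.4895, 0.0598, 0.2464]
tool_rot: [-180.0, 0.0, 105.9]
force: [-0.0, -0.8, 0.2]
grip_width: 0.0869
grasp_force: 0.0
```

```bash
cat >> h.py <<'E'
def ptat(K,T,d,u):
    dd=np.median(d[int(u[1])-4:int(u[1])+5,int(u[0])-4:int(u[0])+5])
    return T[:3,:3]@(np.array([(u[0]-K[0,2])/K[0,0],-(u[1]-K[1,2])/K[1,1],-1])*dd)+T[:3,3]
def slab(p,d,K,T,z0,z1,amin=200):
    """rectangles (mm) of the surfaces whose depth height lies in z0..z1"""
    v,u=np.mgrid[:420,:560];P=np.stack([(u-K[0,2])/K[0,0],-(v-K[1,2])/K[1,1],-np.ones_like(d)],-1)*d[...,None]@T[:3,:3].T+T[:3,3]
    m=(P[...,2]>z0)&(P[...,2]<z1)&(d>0.1)
    out=[]
    for c in regions(p,m,amin):
        w=cast(K,T,c[:,0],(z0+z1)/2)[:,:2]*1000;r=cv2.minAreaRect(w.astype(np.float32))
        out.append((cv2.boundingRect(c),np.round(r[0],1),np.round(r[1],1),round(r[2],1)))
    return out
E
python3 - <<'E'
from h import *
p,d,K,T=shot('wrist','w3.png');o=env.get_obs();print(o['tool_pos'],o['tool_rot'])
for z,n in [(.136,'vial'),(.086,'short'),(.05,'long')]: print(n,slab(p,d,K,T,z-.005,z+.005))
for c in regions(p,grey(p),100):
    w=cast(K,T,c[:,0],.007)[:,:2]*1000;r=cv2.minAreaRect(w.astype(np.float32))
    if 60<max(r[1])<220: print(cv2.boundingRect(c),np.round(r[0]),np.round(r[1]),round(r[2],1))
print(go(o,[.4614,.1568,.114]))
E
```

```text
[0.48938557 0.06007971 0.24637633] [-1.79981319e+02  7.02738424e-04  1.05971175e+02]
vial [((248, 39, 50, 54), array([461.3, 156.5]), array([32.3, 32.5]), 16.0)]
short [((239, 0, 67, 105), array([457.4, 168.7]), array([50. , 74.6]), 16.1)]
long [((303, 360, 31, 14), array([ 592.2, -122.6]), array([33.5, 17.2]), 16.0), ((341, 191, 35, 34), array([573.2,  62.4]), array([33. , 33.6]), 18.8), ((240, 103, 67, 10), array([468.6, 129.2]), array([59.3,  7.7]), 16.8), ((456, 0, 43, 147), array([630.5, 199. ]), array([ 28.5, 127.3]), 33.8), ((305, 0, 5, 94), array([482.9, 184.9]), array([ 2.7, 73.6]), 16.0)]
(394, 194, 103, 108) [690.  32.] [107.  80.] 76.2
(212, 188, 91, 115) [491. -25.] [ 76. 131.] 1.7
[100.7  -0.2 132.4]
```

Request:
{"fn": "arm_command", "kwargs": {"series": [[[30,0,0],0],[[65,0,0],0],[[90,0,0],0],[[101,0,0],0],[[101,0,0],0]]}}

```text
time_s: 10.5
tool_pos: [0.461, 0.1589, 0.2466]
tool_rot: [180.0, 0.0, 106.2]
force: [0.3, -0.8, 0.4]
grip_width: 0.0871
grasp_force: 0.0
```

Request:
{"fn": "arm_command", "kwargs": {"series": [[[0,0,35],0],[[0,0,75],0],[[0,0,105],0],[[0,0,125],0],[[0,0,132],0]]}}

```text
time_s: 11.0
tool_pos: [0.4604, 0.1552, 0.1121]
tool_rot: [-179.7, 0.1, 105.9]
force: [-0.0, -0.5, -0.8]
grip_width: 0.0872
grasp_force: 0.0
```

Request:
{"fn": "arm_command", "kwargs": {"series": [[[0,0,0],0],[[0,0,0],0],[[0,0,0],0],[[0,0,0],0],[[0,0,0],0]], "grip": 1, "grip_force": 12}}

```text
time_s: 11.5
tool_pos: [0.4617, 0.158, 0.1153]
tool_rot: [179.9, 0.0, 106.0]
force: [0.4, -1.1, 0.3]
grip_width: 0.0552
grasp_force: 0.0
```

Request:
{"fn": "arm_command", "kwargs": {"series": [[[0,0,0],0],[[0,0,0],0],[[0,0,0],0],[[0,0,0],0],[[0,0,0],0]]}}

```text
time_s: 12.0
tool_pos: [0.4611, 0.1578, 0.1144]
tool_rot: [-180.0, 0.0, 106.0]
force: [-0.7, -0.7, -0.6]
grip_width: 0.0325
grasp_force: 12.0
```

Request:
{"fn": "arm_command", "kwargs": {"series": [[[0,0,-5],0],[[0,0,-30],0],[[0,0,-65],0],[[0,0,-100],0],[[0,0,-115],0]]}}

```text
time_s: 12.5
tool_pos: [0.4627, 0.1585, 0.2335]
tool_rot: [179.7, -0.0, 106.0]
force: [-0.4, 0.7, -0.6]
grip_width: 0.0322
grasp_force: 12.0
```

Request:
{"fn": "arm_command", "kwargs": {"series": [[[-15,-4,0],0],[[-40,-11,0],0],[[-75,-20,0],0],[[-115,-31,0],0],[[-155,-42,0],0]]}}

```text
time_s: 13.0
tool_pos: [0.4636, -0.004, 0.23]
tool_rot: [180.0, 0.0, 106.1]
force: [1.8, -0.2, -1.5]
grip_width: 0.0321
grasp_force: 12.0
```

Request:
{"fn": "arm_command", "kwargs": {"series": [[[-40,-11,0],0],[[-80,-22,0],0],[[-120,-33,0],0],[[-155,-43,0],0],[[-185,-51,0],0]]}}

```text
time_s: 13.5
tool_pos: [0.4654, -0.197, 0.23]
tool_rot: [180.0, 0.0, 105.9]
force: [0.5, -0.3, 0.0]
grip_width: 0.0323
grasp_force: 12.0
```

Request:
{"fn": "arm_command", "kwargs": {"series": [[[-20,-5,0],0],[[-35,-9,0],0],[[-42,-11,0],0],[[-42,-11,0],0],[[-42,-11,0],0]]}}

```text
time_s: 14.0
tool_pos: [0.4671, -0.237, 0.2296]
tool_rot: [180.0, -0.0, 106.1]
force: [-0.0, 0.4, -1.0]
grip_width: 0.0321
grasp_force: 12.0
```

```bash
python3 - <<'E'
from h import *
p,d,K,T=shot('wrist','w4.png');o=env.get_obs();print(o['tool_pos'],o['tool_rot'],o['grip_width'],go(o,[.467,-.238,.032]))
for c in regions(p,grey(p),100):
    w=cast(K,T,c[:,0],.005)[:,:2]*1000;r=cv2.minAreaRect(w.astype(np.float32))
    if 40<max(r[1])<220: print(cv2.boundingRect(c),np.round(r[0]),np.round(r[1]),round(r[2],1))
E
```

```text
[ 0.46712933 -0.23673981  0.22959459] [ 1.79984724e+02 -3.36974661e-02  1.06136757e+02] 0.032203435697372475 [ -1.3  -0.5 197.6]
(508, 327, 52, 11) [ 806. -324.] [61. 13.] 14.7
(390, 183, 82, 77) [ 631. -231.] [85. 71.] 65.7
(246, 150, 62, 61) [ 469. -236.] [63. 63.] 16.1
(487, 0, 73, 102) [675. -45.] [70. 86.] 76.2
(306, 0, 92, 54) [493. -72.] [76. 46.] 1.6
(29, 0, 146, 70) [ 280. -149.] [131.  58.] 16.1
```

Request:
{"fn": "arm_command", "kwargs": {"series": [[[0,0,40],0],[[0,0,85],0],[[0,0,130],0],[[0,0,165],0],[[0,0,180],0]]}}

```text
time_s: 14.55
tool_pos: [0.4647, -0.2355, 0.0459]
tool_rot: [-179.7, -0.2, 106.2]
force: [-0.5, 0.0, -1.4]
grip_width: 0.0324
grasp_force: 12.0
```

Request:
{"fn": "arm_command", "kwargs": {"series": [[[0,0,3],0],[[0,0,6],0],[[0,0,10],0],[[0,0,13],0],[[0,0,15],0]]}}

```text
time_s: 15.05
tool_pos: [0.4674, -0.2381, 0.0351]
tool_rot: [179.9, 0.0, 106.1]
force: [0.5, -0.6, -1.1]
grip_width: 0.0324
grasp_force: 12.0
```

```bash
python3 - <<'E'
from h import *
o=env.get_obs();print(o['tool_pos'],o['force'])
p,d,K,T=shot('side');q=shot('scene')[0]
a=cv2.resize(p[300:390,265:365],(400,360),interpolation=2);b=cv2.resize(q[240:300,320:387],(400,360),interpolation=2)
cv2.imwrite('pics/c6.png',np.hstack([a,b]))
E
```

```text
[ 0.46740531 -0.23813941  0.03513845] [ 0.5134564  -0.57075033 -1.13107345]
```

View pics/c6.png

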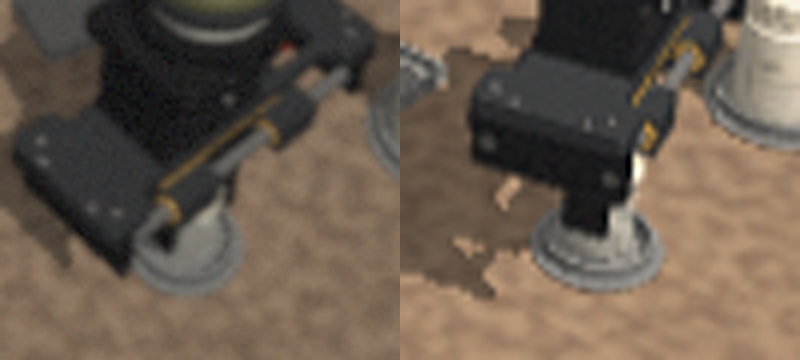

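Request:
{"fn": "arm_command", "kwargs": {"series": [[[0,0,1],0],[[0,0,2],0],[[0,0,3],0],[[0,0,4],0],[[0,0,4],0]]}}

```text
time_s: 15.65
tool_pos: [0.4671, -0.2383, 0.0314]
tool_rot: [180.0, 0.0, 106.0]
force: [-1.9, 0.8, 4.9]
grip_width: 0.0324
grasp_force: 12.5
```

Request:
{"fn": "arm_command", "kwargs": {"series": [[[0,0,-0.5],0],[[0,0,-0.5],0],[[0,0,-0.5],0],[[0,0,-0.5],0],[[0,0,-0.5],0]], "grip": -1}}

```text
time_s: 16.15
tool_pos: [0.4668, -0.238, 0.0309]
tool_rot: [-180.0, -0.0, 106.0]
force: [-0.8, -0.8, -0.8]
grip_width: 0.064
grasp_force: 0.0
```

Request:
{"fn": "arm_command", "kwargs": {"series": [[[0,0,-10],0],[[0,0,-45],0],[[0,0,-90],0],[[0,0,-135],0],[[0,0,-180],0]]}}

```text
time_s: 16.65
tool_pos: [0.4666, -0.238, 0.2137]
tool_rot: [180.0, 0.0, 106.0]
force: [1.4, 0.1, -0.9]
grip_width: 0.0868
grasp_force: 0.0
```

Request:
{"fn": "arm_command", "kwargs": {"series": [[[15,5,-10],0],[[45,15,-20],0],[[85,29,-30],0],[[125,43,-36],0],[[165,56,-36],0]]}}

```text
time_s: 17.15
tool_pos: [0.4756, -0.0625, 0.2491]
tool_rot: [179.8, 0.1, 106.0]
force: [0.4, 0.2, -0.5]
grip_width: 0.0871
grasp_force: 0.0
```

Request:
{"fn": "arm_command", "kwargs": {"series": [[[40,14,0],0],[[80,27,0],0],[[110,38,0],0],[[130,45,0],0],[[137,47,0],0]]}}

```text
time_s: 17.65
tool_pos: [0.4822, 0.0834, 0.2478]
tool_rot: [179.9, -0.0, 106.3]
force: [-0.6, -0.1, 0.2]
grip_width: 0.0872
grasp_force: 0.0
```

Request:
{"fn": "arm_command", "kwargs": {"series": [[[0,0,0],0],[[0,0,0],0],[[0,0,0],0],[[0,0,0],0],[[0,0,0],0]]}}

```text
time_s: 18.15
tool_pos: [0.4825, 0.0798, 0.2471]
tool_rot: [180.0, 0.0, 106.0]
force: [0.1, -0.9, -0.0]
grip_width: 0.0869
grasp_force: 0.0
```

```bash
python3 - <<'E'
from h import *
p,d,K,T=shot('wrist','w5.png');o=env.get_obs();print(o['tool_pos'],o['tool_rot'])
for z,n in [(.086,'short'),(.05,'long')]: print(n,slab(p,d,K,T,z-.005,z+.005))
for c in regions(p,grey(p),100):
    w=cast(K,T,c[:,0],.007)[:,:2]*1000;r=cv2.minAreaRect(w.astype(np.float32))
    if 60<max(r[1])<220: print(cv2.boundingRect(c),np.round(r[0]),np.round(r[1]),round(r[2],1))
s=shot('side','s5.png')[0]
E
```

```text
[0.4824178  0.08009336 0.24706719] [-1.79998623e+02  4.64464212e-03  1.05981499e+02]
short [((241, 0, 67, 132), array([454.5, 178.9]), array([50., 96.]), 16.2)]
long [((341, 212, 34, 33), array([573.1,  62.3]), array([32.6, 33.7]), 18.8), ((453, 0, 44, 170), array([626.6, 208.8]), array([ 32.5, 147.8]), 31.1)]
(399, 213, 96, 91) [693.  41.] [90. 80.] 76.0
(215, 207, 88, 97) [491. -20.] [ 76. 122.] 1.9
```

View pics/w5.png

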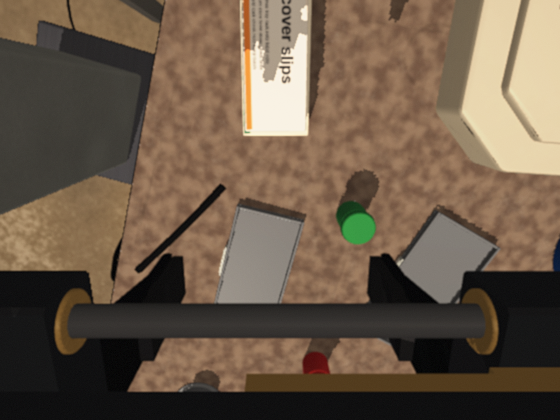

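View pics/s5.png

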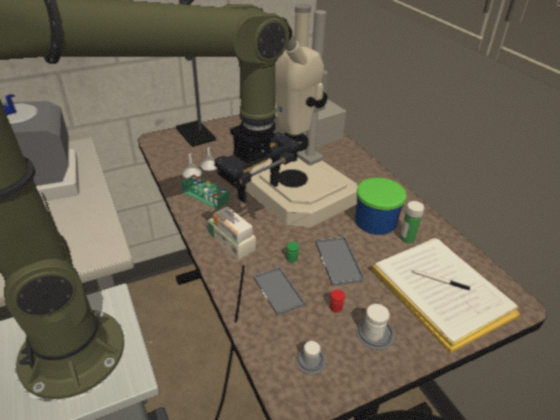

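Request:
{"fn": "arm_command", "kwargs": {"series": [[[25,0,0],0],[[60,0,0],0],[[90,0,0],0],[[110,0,0],0],[[110,0,0],0]]}}

```text
time_s: 18.75
tool_pos: [0.4508, 0.1896, 0.2472]
tool_rot: [180.0, -0.1, 106.4]
force: [-0.2, 0.1, -0.1]
grip_width: 0.087
grasp_force: 0.0
```

Request:
{"fn": "arm_command", "kwargs": {"series": [[[0,0,40],0],[[0,0,85],0],[[0,0,125],0],[[0,0,155],0],[[0,0,168],0]]}}

```text
time_s: 19.25
tool_pos: [0.4504, 0.1841, 0.076]
tool_rot: [-179.7, 0.1, 106.0]
force: [-0.0, -0.2, 0.3]
grip_width: 0.0869
grasp_force: 0.0
```

Request:
{"fn": "arm_command", "kwargs": {"series": [[[0,0,3],0],[[0,0,6],0],[[0,0,7],0],[[0,0,7],0],[[0,0,7],0]]}}

```text
time_s: 19.75
tool_pos: [0.4527, 0.1867, 0.0731]
tool_rot: [179.9, -0.0, 106.0]
force: [0.5, -1.1, -0.7]
grip_width: 0.0873
grasp_force: 0.0
```

Request:
{"fn": "arm_command", "kwargs": {"series": [[[0,0,0],0],[[0,0,0],0],[[0,0,0],0],[[0,0,0],0],[[0,0,0],0]], "grip": 1, "grip_force": 15}}

```text
time_s: 20.25
tool_pos: [0.452, 0.1864, 0.072]
tool_rot: [-180.0, 0.0, 106.0]
force: [-0.0, -0.1, -0.1]
grip_width: 0.0549
grasp_force: 0.0
```

Request:
{"fn": "arm_command", "kwargs": {"series": [[[0,0,0],0],[[0,0,0],0],[[0,0,0],0],[[0,0,-2],0],[[0,0,-5],0]]}}

```text
time_s: 20.75
tool_pos: [0.4517, 0.1863, 0.0769]
tool_rot: [-180.0, 0.0, 106.0]
force: [-0.3, 0.1, -0.7]
grip_width: 0.05
grasp_force: 15.0
```

Request:
{"fn": "arm_command", "kwargs": {"series": [[[0,0,-10],0],[[0,0,-35],0],[[0,0,-70],0],[[0,0,-100],0],[[0,0,-110],0]]}}

```text
time_s: 21.25
tool_pos: [0.4539, 0.1873, 0.1912]
tool_rot: [179.6, -0.0, 106.0]
force: [0.8, 0.2, -0.7]
grip_width: 0.0501
grasp_force: 15.0
```

Request:
{"fn": "arm_command", "kwargs": {"series": [[[-15,-2,0],0],[[-45,-5,0],0],[[-85,-9,0],0],[[-125,-13,0],0],[[-165,-17,0],0]]}}

```text
time_s: 21.75
tool_pos: [0.4809, 0.0216, 0.1866]
tool_rot: [-180.0, 0.0, 106.1]
force: [-0.3, -0.1, -0.2]
grip_width: 0.0503
grasp_force: 15.0
```

Request:
{"fn": "arm_command", "kwargs": {"series": [[[-30,-3,0],0.05],[[-44,-5,0],0.12],[[-49,-5,0],0.2],[[-49,-5,0],0.25],[[-49,-5,0],0.25]]}}

```text
time_s: 22.25
tool_pos: [0.4896, -0.0256, 0.1865]
tool_rot: [-179.9, -0.0, 91.7]
force: [1.5, 0.2, -0.4]
grip_width: 0.05
grasp_force: 15.0
```

Request:
{"fn": "arm_command", "kwargs": {"series": [[[0,0,30],0],[[0,0,65],0],[[0,0,95],0],[[0,0,115],0],[[0,0,120],0]]}}

```text
time_s: 22.75
tool_pos: [0.4876, -0.025, 0.0643]
tool_rot: [-179.7, -0.0, 91.8]
force: [-0.8, -0.6, -2.0]
grip_width: 0.0499
grasp_force: 15.0
```

```bash
python3 - <<'E'
from h import *
o=env.get_obs();print(o['tool_pos'],o['tool_rot'],o['grip_width'],go(o,[.49,-.025,.025]))
p,d,K,T=shot('wrist')
for z in (.085,.086): print(slab(p,d,K,T,.06,.09))
K,T=cam('scene',o);q=shot('scene')[0];s=shot('side')[0]
print(proj(K,T,[.49,-.025,0]),proj(*cam('side',o),[.49,-.025,0]))
a=cv2.resize(s[235:325,235:335],(400,360),interpolation=2);b=cv2.resize(q[215:275,270:337],(400,360),interpolation=2)
cv2.imwrite('pics/c7.png',np.hstack([a,b]))
E
```

```text
[ 0.48756948 -0.02502281  0.06431052] [-1.79685852e+02 -1.22502758e-02  9.18210562e+01] 0.04988580876471393 [-0.1  2.6 39.3]
[((218, 339, 115, 35), array([489.9, -55.3]), array([51., 18.]), 2.1), ((182, 163, 188, 141), array([488.2,   1.7]), array([79.1, 60.3]), 2.0)]
[((218, 339, 115, 35), array([489.9, -55.3]), array([51., 18.]), 2.1), ((182, 163, 188, 141), array([488.2,   1.7]), array([79.1, 60.3]), 2.0)]
[[303.70226921 249.7963441 ]] [[277.96331701 290.00248411]]
```

View pics/c7.png

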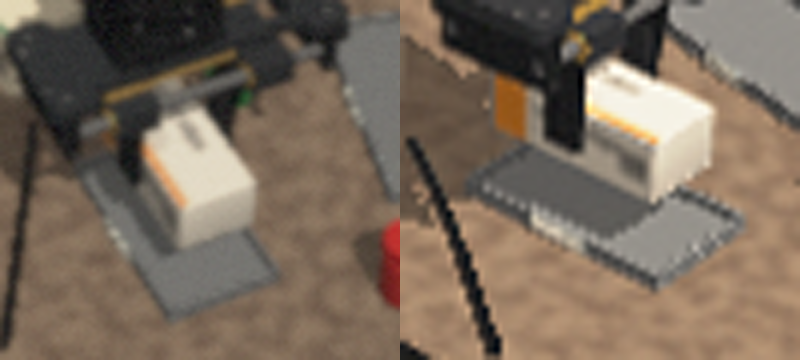

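Request:
{"fn": "arm_command", "kwargs": {"series": [[[0,0,8],0],[[0,0,18],0],[[0,0,28],0],[[0,0,34],0],[[0,0,37],0]]}}

```text
time_s: 23.4
tool_pos: [0.4894, -0.0254, 0.029]
tool_rot: [-179.9, -0.0, 91.7]
force: [-0.4, -0.4, -1.3]
grip_width: 0.0497
grasp_force: 15.0
```

Request:
{"fn": "arm_command", "kwargs": {"series": [[[0,0,1],0],[[0,0,2],0],[[0,0,3],0],[[0,0,4],0],[[0,0,4.5],0]]}}

```text
time_s: 23.9
tool_pos: [0.4901, -0.0254, 0.0257]
tool_rot: [180.0, 0.0, 91.7]
force: [0.8, -0.3, -1.1]
grip_width: 0.05
grasp_force: 15.0
```

Request:
{"fn": "arm_command", "kwargs": {"series": [[[0,0,0.5],0],[[0,0,1],0],[[0,0,1.5],0],[[0,0,1.5],0],[[0,0,1.5],0]]}}

```text
time_s: 24.4
tool_pos: [0.4901, -0.0254, 0.025]
tool_rot: [180.0, 0.0, 91.7]
force: [-3.9, -0.2, 6.5]
grip_width: 0.05
grasp_force: 15.0
```

Request:
{"fn": "arm_command", "kwargs": {"series": [[[0,0,-0.5],0],[[0,0,-0.5],0],[[0,0,-0.5],0],[[0,0,-0.5],0],[[0,0,-0.5],0]], "grip": -1}}

```text
time_s: 24.9
tool_pos: [0.49, -0.0253, 0.0245]
tool_rot: [-180.0, 0.0, 91.7]
force: [0.1, 0.0, 0.4]
grip_width: 0.0818
grasp_force: 0.0
```

Request:
{"fn": "arm_command", "kwargs": {"series": [[[0,0,-15],0],[[0,0,-55],0],[[0,0,-100],0],[[0,0,-145],0],[[0,0,-190],0]]}}

```text
time_s: 25.4
tool_pos: [0.4897, -0.0253, 0.2164]
tool_rot: [180.0, 0.0, 91.7]
force: [1.3, 0.1, 0.2]
grip_width: 0.087
grasp_force: 0.0
```

Request:
{"fn": "arm_command", "kwargs": {"series": [[[30,-5,-10],-0.1],[[60,-10,-20],-0.2],[[95,-15,-30],-0.25],[[110,-20,-34],-0.25],[[110,-20,-34],-0.25]]}}

```text
time_s: 25.9
tool_pos: [0.4663, 0.0868, 0.2493]
tool_rot: [179.9, -0.0, 106.3]
force: [0.6, -0.7, -0.6]
grip_width: 0.0873
grasp_force: 0.0
```

Request:
{"fn": "arm_command", "kwargs": {"series": [[[0,0,0],0],[[0,0,0],0],[[0,0,0],0],[[0,0,0],0],[[0,0,0],0]]}}

```text
time_s: 26.4
tool_pos: [0.4668, 0.0834, 0.2484]
tool_rot: [-180.0, 0.0, 106.0]
force: [0.2, 0.4, -0.1]
grip_width: 0.0868
grasp_force: 0.0
```

```bash
python3 - <<'E'
from h import *
p,d,K,T=shot('wrist','w8.png');o=env.get_obs();print(o['tool_pos'],o['tool_rot'])
for z,n in [(.05,'long'),(.039,'short in tray')]: print(n,slab(p,d,K,T,z-.004,z+.004))
for c in regions(p,grey(p),100):
    w=cast(K,T,c[:,0],.007)[:,:2]*1000;r=cv2.minAreaRect(w.astype(np.float32))
    if 60<max(r[1])<220: print(cv2.boundingRect(c),np.round(r[0]),np.round(r[1]),round(r[2],1))
E
```

```text
[0.46677104 0.0836064  0.24840389] [-1.79986829e+02  2.91233095e-03  1.06004167e+02]
long [((355, 219, 34, 33), array([573.5,  62.5]), array([32.8, 33.9]), 19.5), ((468, 91, 37, 82), array([638. , 181.9]), array([15.5, 83.3]), 44.7), ((474, 0, 23, 90), array([607.1, 252.7]), array([ 5.1, 71. ]), 11.6), ((256, 0, 72, 145), array([453.4, 183.4]), array([ 59.9, 119.2]), 15.8)]
short in tray [((241, 234, 63, 70), array([490.6, -11.1]), array([50.1, 83.3]), 1.7), ((462, 0, 28, 124), array([609.7, 239.1]), array([  4.8, 103.5]), 12.4)]
(408, 220, 98, 84) [693.  40.] [90. 80.] 75.9
(229, 213, 87, 91) [491. -17.] [ 76. 116.] 1.6
(106, 63, 62, 125) [332.  94.] [136.  40.] 73.3
```

Request:
{"fn": "arm_command", "kwargs": {"series": [[[25,3,0],0],[[60,8,0],0],[[90,12,0],0],[[110,15,0],0],[[110,15,0],0]]}}

```text
time_s: 26.95
tool_pos: [0.4497, 0.1972, 0.2485]
tool_rot: [180.0, -0.1, 106.4]
force: [0.4, -0.3, 0.3]
grip_width: 0.0871
grasp_force: 0.0
```

Request:
{"fn": "arm_command", "kwargs": {"series": [[[0,0,40],0],[[0,0,85],0],[[0,0,130],0],[[0,0,170],0],[[0,0,200],0]]}}

```text
time_s: 27.45
tool_pos: [0.4499, 0.1916, 0.046]
tool_rot: [-179.9, 0.1, 106.0]
force: [-0.0, 0.1, -0.1]
grip_width: 0.087
grasp_force: 0.0
```

Request:
{"fn": "arm_command", "kwargs": {"series": [[[0,0,8],0],[[0,0,15],0],[[0,0,20],0],[[0,0,22],0],[[0,0,22],0]]}}

```text
time_s: 27.95
tool_pos: [0.4515, 0.194, 0.0274]
tool_rot: [179.9, 0.0, 106.0]
force: [-0.2, -0.7, -0.5]
grip_width: 0.0873
grasp_force: 0.0
```

Request:
{"fn": "arm_command", "kwargs": {"series": [[[0,0,0],0],[[0,0,0],0],[[0,0,0],0],[[0,0,0],0],[[0,0,0],0]], "grip": 1, "grip_force": 25}}

```text
time_s: 28.45
tool_pos: [0.4506, 0.1938, 0.0267]
tool_rot: [-180.0, 0.0, 106.0]
force: [-0.5, 1.0, 1.0]
grip_width: 0.0602
grasp_force: 25.0
```

Request:
{"fn": "arm_command", "kwargs": {"series": [[[0,0,0],0],[[0,0,0],0],[[0,0,0],0],[[0,0,-2],0],[[0,0,-5],0]]}}

```text
time_s: 28.95
tool_pos: [0.4504, 0.1937, 0.0312]
tool_rot: [-180.0, 0.0, 106.0]
force: [-0.3, 0.2, -1.9]
grip_width: 0.0596
grasp_force: 25.0
```

```bash
python3 - <<'E'
from h import *
o=dict(tool_pos=np.array([.6495,0,.2295]),tool_rot=[-179.9,0,90.])
for n in ['wrist','side']:
    d=np.load(n+'0.npy');K,T=cam(n,o)
    v,u=np.mgrid[:420,:560];P=np.stack([(u-K[0,2])/K[0,0],-(v-K[1,2])/K[1,1],-np.ones_like(d)],-1)*d[...,None]@T[:3,:3].T+T[:3,3]
    P=P[(d>.05)&(P[...,0]>.5)&(P[...,0]<1.0)&(P[...,1]>-.15)&(P[...,1]<.4)&(P[...,2]>.06)]
    for x in np.arange(.55,.96,.05):
        for y in np.arange(-.1,.35,.05):
            q=P[(P[:,0]>=x)&(P[:,0]<x+.05)&(P[:,1]>=y)&(P[:,1]<y+.05)]
            if len(q)>5: print(n,'%.2f %.2f top %.3f'%(x,y,np.percentile(q[:,2],98)),end=' | ')
    print()
K,T=cam('wrist',o);p=cv2.imread('pics/wrist0.png');d=np.load('wrist0.npy')
for a,b in [(.085,.125),(.125,.16)]: print(slab(p,d,K,T,a,b))
E
```

```text
wrist 0.55 0.00 top 0.316 | wrist 0.60 -0.05 top 0.292 | wrist 0.60 0.00 top 0.330 | wrist 0.65 -0.05 top 0.284 | wrist 0.65 0.00 top 0.330 | wrist 0.70 -0.05 top 0.285 | wrist 0.70 0.00 top 0.327 | wrist 0.80 0.00 top 0.115 | wrist 0.80 0.05 top 0.116 | wrist 0.80 0.10 top 0.116 | wrist 0.80 0.15 top 0.070 | wrist 0.85 -0.05 top 0.076 | wrist 0.85 0.00 top 0.115 | wrist 0.85 0.05 top 0.115 | 
side 0.55 -0.05 top 0.648 | side 0.55 0.00 top 0.637 | side 0.55 0.30 top 0.579 | side 0.60 -0.10 top 0.605 | side 0.60 -0.05 top 0.637 | side 0.60 0.00 top 0.638 | side 0.60 0.15 top 0.064 | side 0.60 0.20 top 0.454 | side 0.60 0.25 top 0.448 | side 0.60 0.30 top 0.435 | side 0.65 -0.05 top 0.630 | side 0.65 0.00 top 0.633 | side 0.65 0.15 top 0.074 | side 0.65 0.20 top 0.452 | side 0.65 0.25 top 0.367 | side 0.65 0.30 top 0.571 | side 0.70 -0.10 top 0.683 | side 0.70 -0.05 top 0.666 | side 0.70 0.00 top 0.642 | side 0.70 0.15 top 0.075 | side 0.70 0.20 top 0.444 | side 0.70 0.25 top 0.433 | side 0.70 0.30 top 0.571 | side 0.75 -0.10 top 0.678 | side 0.75 -0.05 top 0.667 | side 0.75 0.00 top 0.656 | side 0.75 0.05 top 0.644 | side 0.75 0.10 top 0.634 | side 0.75 0.15 top 0.070 | side 0.75 0.20 top 0.074 | side 0.75 0.30 top 0.357 | side 0.80 0.00 top 0.114 | side 0.80 0.05 top 0.116 | side 0.80 0.10 top 0.117 | side 0.80 0.15 top 0.115 | side 0.80 0.20 top 0.074 | side 0.80 0.25 top 0.074 | side 0.80 0.30 top 0.319 | side 0.85 -0.05 top 0.120 | side 0.85 0.00 top 0.118 | side 0.85 0.05 top 0.116 | side 0.85 0.10 top 0.117 | side 0.85 0.15 top 0.116 | side 0.90 -0.05 top 0.120 | side 0.90 0.00 top 0.120 | side 0.90 0.05 top 0.116 | side 0.90 0.10 top 0.116 | 
[((484, 0, 76, 169), array([824. ,  83.7]), array([ 51.6, 119.1]), 12.2), ((0, 0, 50, 30), array([482.8, 133.9]), array([35.8, 17.5]), 0.0)]
[]
```

Request:
{"fn": "arm_command", "kwargs": {"series": [[[0,0,-15],0],[[0,0,-50],0],[[0,0,-90],0],[[0,0,-130],0],[[0,0,-150],0]]}}

```text
time_s: 29.45
tool_pos: [0.4522, 0.1946, 0.1853]
tool_rot: [179.7, -0.0, 106.0]
force: [1.0, 0.2, -1.8]
grip_width: 0.0598
grasp_force: 25.0
```

Request:
{"fn": "arm_command", "kwargs": {"series": [[[-15,0,0],0],[[-50,0,0],0],[[-90,0,0],0],[[-130,0,0],0],[[-165,3,0],0]]}}

```text
time_s: 29.95
tool_pos: [0.4992, 0.0338, 0.1815]
tool_rot: [180.0, 0.0, 106.0]
force: [0.4, -1.0, -2.2]
grip_width: 0.0598
grasp_force: 25.0
```

Request:
{"fn": "arm_command", "kwargs": {"series": [[[-22,25,0],0],[[-40,60,0],0],[[-58,100,0],0],[[-72,140,0],0],[[-82,168,0],0]]}}

```text
time_s: 30.45
tool_pos: [0.6855, 0.0031, 0.1807]
tool_rot: [180.0, 0.0, 106.0]
force: [0.2, 0.4, -1.3]
grip_width: 0.06
grasp_force: 25.0
```

Request:
{"fn": "arm_command", "kwargs": {"series": [[[0,0,0],0.1],[[0,0,0],0.23],[[0,0,0],0.36],[[0,0,0],0.47],[[0,0,0],0.52]]}}

```text
time_s: 30.95
tool_pos: [0.6832, 0.0038, 0.1809]
tool_rot: [-180.0, 0.0, 76.1]
force: [-0.6, 0.9, -1.5]
grip_width: 0.0598
grasp_force: 25.0
```

Request:
{"fn": "arm_command", "kwargs": {"series": [[[0,0,20],0],[[0,0,50],0],[[0,0,80],0],[[0,0,100],0],[[0,0,105],0]]}}

```text
time_s: 31.45
tool_pos: [0.6809, 0.0037, 0.0727]
tool_rot: [-179.7, 0.1, 76.3]
force: [-0.3, 0.6, -2.0]
grip_width: 0.0601
grasp_force: 25.0
```

Request:
{"fn": "arm_command", "kwargs": {"series": [[[0,0,0],0],[[0,0,0],0],[[0,0,0],0],[[0,0,0],0],[[0,0,0],0]]}}

```text
time_s: 31.95
tool_pos: [0.6838, 0.0037, 0.0775]
tool_rot: [179.9, -0.0, 76.3]
force: [-1.2, -0.4, -2.5]
grip_width: 0.06
grasp_force: 25.0
```

```bash
python3 - <<'E'
from h import *
o=env.get_obs();print(o['tool_pos'],o['tool_rot'],o['grip_width'],go(o,[.683,.003,.029]))
q=shot('scene')[0];s=shot('side')[0]
a=cv2.resize(s[210:300,290:390],(400,360),interpolation=2);b=cv2.resize(q[185:245,300:367],(400,360),interpolation=2)
cv2.imwrite('pics/c8.png',np.hstack([a,b]))
E
```

```text
[0.6838268  0.00373281 0.07751581] [ 1.79917876e+02 -2.02783629e-02  7.62517576e+01] 0.05996115934684977 [-0.9 -0.7 48.5]
```

View pics/c8.png

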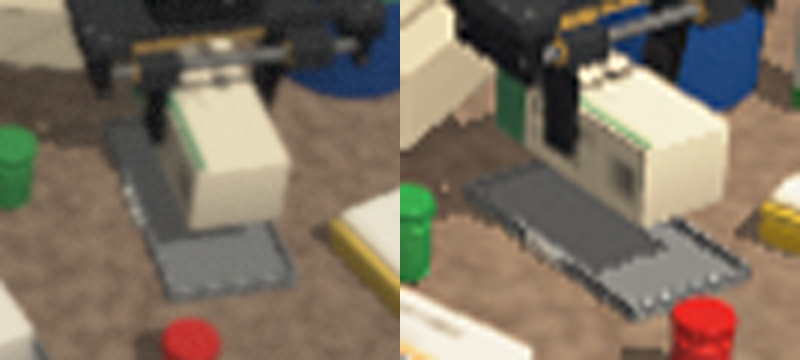

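Request:
{"fn": "arm_command", "kwargs": {"series": [[[-1,0,8],0],[[-1,0,20],0],[[-1,0,32],0],[[-1,0,40],0],[[-1,0,43],0]]}}

```text
time_s: 32.55
tool_pos: [0.6818, 0.0028, 0.0313]
tool_rot: [-179.8, 0.1, 76.3]
force: [-1.0, -0.5, -2.2]
grip_width: 0.0598
grasp_force: 25.0
```

Request:
{"fn": "arm_command", "kwargs": {"series": [[[0,0,0.5],0],[[0,0,1],0],[[0,0,1.5],0],[[0,0,2],0],[[0,0,2],0]]}}

```text
time_s: 33.05
tool_pos: [0.6833, 0.0028, 0.0319]
tool_rot: [180.0, -0.0, 76.3]
force: [-0.5, -0.4, -1.7]
grip_width: 0.0595
grasp_force: 25.0
```

Request:
{"fn": "arm_command", "kwargs": {"series": [[[0,0,0.5],0],[[0,0,1],0],[[0,0,1.5],0],[[0,0,2],0],[[0,0,2],0]]}}

```text
time_s: 33.55
tool_pos: [0.6831, 0.0028, 0.0298]
tool_rot: [180.0, -0.0, 76.2]
force: [-0.3, -0.3, -0.2]
grip_width: 0.06
grasp_force: 25.0
```

Request:
{"fn": "arm_command", "kwargs": {"series": [[[0,0,0.5],0],[[0,0,1],0],[[0,0,1],0],[[0,0,1],0],[[0,0,1],0]]}}

```text
time_s: 34.05
tool_pos: [0.6831, 0.0028, 0.0298]
tool_rot: [180.0, -0.0, 76.2]
force: [-2.9, 0.3, 5.5]
grip_width: 0.06
grasp_force: 25.0
```

Request:
{"fn": "arm_command", "kwargs": {"series": [[[0,0,-0.5],0],[[0,0,-0.5],0],[[0,0,-0.5],0],[[0,0,-0.5],0],[[0,0,-0.5],0]], "grip": -1}}

```text
time_s: 34.55
tool_pos: [0.6831, 0.0027, 0.0289]
tool_rot: [-180.0, 0.0, 76.3]
force: [0.0, -0.1, 0.1]
grip_width: 0.0857
grasp_force: 0.0
```

Request:
{"fn": "arm_command", "kwargs": {"series": [[[0,0,-10],0],[[0,0,-45],0],[[0,0,-90],0],[[0,0,-135],0],[[0,0,-180],0]]}}

```text
time_s: 35.05
tool_pos: [0.683, 0.0028, 0.2118]
tool_rot: [179.9, -0.0, 76.3]
force: [1.3, -0.3, 0.8]
grip_width: 0.0869
grasp_force: 0.0
```

Request:
{"fn": "arm_command", "kwargs": {"series": [[[-20,-15,-10],0],[[-50,-40,-30],0],[[-80,-60,-50],0],[[-100,-75,-60],0],[[-100,-75,-60],0]]}}

```text
time_s: 35.55
tool_pos: [0.5854, -0.0807, 0.273]
tool_rot: [179.7, 0.1, 75.9]
force: [0.2, -0.7, 0.1]
grip_width: 0.0871
grasp_force: 0.0
```

Request:
{"fn": "arm_command", "kwargs": {"series": [[[0,0,0],0],[[0,0,0],0],[[0,0,0],0],[[0,0,0],0],[[0,0,0],0]]}}

```text
time_s: 36.05
tool_pos: [0.5866, -0.076, 0.2684]
tool_rot: [-179.9, 0.0, 76.3]
force: [0.7, 0.6, 1.0]
grip_width: 0.0872
grasp_force: 0.0
```

```bash
python3 - <<'E'
from h import *
p,d,K,T=shot('wrist');o=env.get_obs();print(o['tool_pos'],o['tool_rot'])
for z,n in [(.053,'long'),(.039,'short'),(.009,'rims')]: print(n,slab(p,d,K,T,z-.004,z+.004))
p,d,K,T=shot('side')
for z,n in [(.078,'jar top'),(.053,'vial/long'),(.039,'short')]: print(n,slab(p,d,K,T,z-.004,z+.004,30))
p0=cv2.imread('pics/side0.png');print('rack/funnel diff',(cv2.absdiff(p0,p)[155:205,175:215].mean()))
E
```

```text
[ 0.58661554 -0.07614073  0.26858698] [-1.79959966e+02  9.21229955e-03  7.62896475e+01]
long [((193, 339, 30, 16), array([ 466.6, -243.4]), array([20.1, 33.3]), 76.4), ((281, 218, 26, 29), array([ 592.9, -131.2]), array([30.8, 26.2]), 81.5), ((208, 26, 31, 28), array([572. ,  62.6]), array([16.9, 27.2]), 35.2), ((321, 0, 75, 154), array([682.8,   0.7]), array([133.7,  60.4]), 76.1)]
short [((130, 95, 83, 117), array([491.7, -26.1]), array([ 51. , 109.8]), 1.7)]
rims [((166, 133, 65, 85), array([491.5, -55.2]), array([77.2, 80.3]), 1.6), ((124, 81, 85, 51), array([489.5,  13.9]), array([77.2, 54.3]), 1.5), ((305, 20, 9, 141), array([ 6.414e+02, -4.000e-01]), array([139.6,   7.7]), 78.6)]
jar top [((367, 304, 23, 18), array([ 630.5, -236.1]), array([49.1, 47.2]), 21.9)]
vial/long [((305, 341, 16, 14), array([ 466.6, -241.2]), array([31., 33.]), 34.3), ((324, 229, 36, 39), array([681.1,   0. ]), array([141. ,  61.2]), 76.0)]
short [((261, 264, 37, 36), array([488.9, -29.2]), array([ 50.9, 111.1]), 1.8)]
rack/funnel diff 6.146166666666667
```

```bash
python3 -c "
from cell import env
print(env.sign_off())"
```

```text
the job is handed in; nothing more can be done
None
```

The job is handed in: jar, vial, short carton and long carton were moved in that order, and the final camera and depth check (about 36 s of robot time) found each one flat in its own holder. The arm never went near the rack or funnel.

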